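# Find and seat the rocking cover on the amplifier housings

### The arm

A 6-joint arm with a two-finger parallel gripper is mounted at the origin on the work surface. World frame = base frame: x ahead of the robot, y to its left, z up, the work surface at z = 0. Lengths are in mm, angles in degrees, forces in N, time in s.
With the tool pointing down it reaches from about 325 to 925 mm from the base axis. Payload 3.1 kg.
Tool frame: the origin (TCP) lies at the very end of the fingers, on their centre line; the grasp point (between the pads) lies grasp_offset behind it (grasp_offset is the distance from the TCP to the grasp point, in mm); z points along the fingers, x is the direction in which the jaws open and shut, and the axes are right-handed (so a half turn about z gives the same grasp; the last joint's range is limited). The gripper opens to 85 mm and grips with 20 to 120 N. Pads are 22 mm wide; open, the fingers measure 114 mm over their backs; the gripper's body (76 mm by 85 mm) begins 54 mm behind the grasp point. The pads swing forward as they close: fully open they stand 13 mm farther back than shut.
Start: joints at [61.123, 12.427, 92.441, -0, 75.132, -6.429], TCP at [238.641, 577.659, 231.3] pointing down, gripper open.
Joint ranges: [-157.48, 157.48], [-44.54, 120.13], [17.64, 146.25], [-64.5, 244.5], [7.68, 150.69], [-147.95, 147.95]. Speed limits (degrees/s): [159.86, 159.86, 180, 180, 180, 180].

### API

Orientations are given as [roll, pitch, yaw] about the fixed x, y, z axes, in that order (R = Rz(yaw) Ry(pitch) Rx(roll)).
In Python, from station import * gives the robot as it stands. Calls block until the motion is done:
- goto(position, orientation): joint-space move of the TCP to a pose.
- move_l(position, attitude=None, speed=150): straight line of the TCP; attitude=None keeps the orientation; speed is the mean speed in mm/s.
- move_j(angles): joint-space move.
- grip(opening, squeeze=None): finger opening in mm; squeeze is the grip in N (None keeps the last); returns when the fingers have stopped.
- wait(seconds).
- solve_ik(position, orientation): joint angles nearest the present ones, or None.
- get_obs(): the state.
- get_image(name): name is "scene" or "side" or "wrist"; returns the picture (400x640x3 uint8, red, green, blue); there is no depth.
- get_calibration(name): a dict with "fx", "fy", "cx", "cy" (pixels), "R" (3x3) and "t" (3): a world point X has camera coordinates R X + t; the wrist camera has in their place "mount" (4x4, takes a point from camera to tool coordinates, whose origin is the TCP and whose axes are the tool frame's). Camera axes: x right, y down, z forward; pixel columns grow to the right and rows downward; lengths in mm; the calibration is good to about 2 mm. The wrist camera is an equidistant fisheye: a pixel r from the principal point sees the ray r / f radians off the axis. A picture is of the moment at which its call begins: read the wrist's pose just before it. get_calibration takes no time and is no camera call.
A pose or a line that the arm cannot do raises Unreachable and nothing moves.
- sign_off(): hands the job in, once; it reports no verdict.
Trained networks look in the newest picture that a camera, given by its name, has taken for a name from the list of things; names that differ only in an ending like _2 or _b are one class to them, and where a whole thing is asked for, a point or a joint stands for the part that bears it (a point fixed in the world has none). Each returns a list of dicts, best first, with "score" (0 to 1); they miss things now and then, are a little off and sometimes report something else, mostly with a low value. They report only what shows in the picture. A call takes as long as a camera call.
- spot_in(name, camera): "extent" ([centre column, centre row, width, height] in pixels, round what is visible of it).
- regions_of(name, camera): "region" (400x640 bool, what is visible of it) and "extent" ([centre column, centre row, width, height] in pixels, round what is visible of it).
The state is a dict: "t": time; "joint_pos": joint angles; "qvel": joint speeds; "effort": joint torques, N m; "tcp_pos": TCP position; "ee_rot": TCP orientation; "wrist_force": force on the tool from outside, world axes, zero at the start; "moment": the same for the moment, N m; "grip_width": finger opening in mm.
Only numpy, scipy, OpenCV 4.12 (cv2) and the standard library are available. Lean on these libraries where they do the work, as an engineer would, in place of code of your own. Each camera call takes 0.05 s, during which the arm holds its last target.

### The job

One of the four square covers on the two amplifier housings is not seated. With a fingertip, press the covers lightly near an edge, one after another, until you find the one that rocks, then press that one firmly on its middle until it is fully home and solid like the others, and move clear. Do not pick up or pry any cover, press no harder than a firm fingertip push, and leave everything else on the table alone.

Things in the scene. Friction and masses are not known exactly. Their poses are not given: they have to be found in the camera images.
- amp_1: Twin-bay dark metal amplifier housing fixed to the table, left (+y) of two alike. 190 (local x) x 100 (y) mm, rim 48 mm above the table; connectors stick out 17 mm more at both x ends. Origin at the centre of its underside, z up. Two square bays 72.5 mm wide centred at local x = -43 and +43 mm, y = 0, each with a ledge 39 mm above the table.
- amp_2: Twin-bay dark metal amplifier housing fixed to the table, right (-y) of two alike. Sizes and origin as amp_1. In one bay of the four, any of them, a 16 mm round post under the middle of the cover is not pushed home: that cover lies level but 3 mm high on the post and rocks. 13 to 16 N straight down on the cover's middle drives the post down; it stays down and the cover lands on the ledge.
- cover_a: One of 4 identical aluminium covers, 70 x 70 x 11 mm, 110-180 g, in the bay at local x = -43 mm of amp_1. Origin: centre of its TOP face, z up. Seated: top 50 mm above the table, 2 mm over the rim, a press does not tilt it. Unseated: top at 53 mm; 1 to 5 N about 24 mm off its middle tips it by about 0.11 rad; let go, it falls back level. Pressed there it goes solid 1 to 2.5 mm higher than a seated one.
- cover_b: One of 4 identical aluminium covers, 70 x 70 x 11 mm, 110-180 g, in the bay at local x = +43 mm of amp_1. Origin: centre of its TOP face, z up. Seated: top 50 mm above the table, 2 mm over the rim, a press does not tilt it. Unseated: top at 53 mm; 1 to 5 N about 24 mm off its middle tips it by about 0.11 rad; let go, it falls back level. Pressed there it goes solid 1 to 2.5 mm higher than a seated one.
- cover_c: One of 4 identical aluminium covers, 70 x 70 x 11 mm, 110-180 g, in the bay at local x = -43 mm of amp_2. Origin: centre of its TOP face, z up. Seated: top 50 mm above the table, 2 mm over the rim, a press does not tilt it. Unseated: top at 53 mm; 1 to 5 N about 24 mm off its middle tips it by about 0.11 rad; let go, it falls back level. Pressed there it goes solid 1 to 2.5 mm higher than a seated one.
- cover_d: One of 4 identical aluminium covers, 70 x 70 x 11 mm, 110-180 g, in the bay at local x = +43 mm of amp_2. Origin: centre of its TOP face, z up. Seated: top 50 mm above the table, 2 mm over the rim, a press does not tilt it. Unseated: top at 53 mm; 1 to 5 N about 24 mm off its middle tips it by about 0.11 rad; let go, it falls back level. Pressed there it goes solid 1 to 2.5 mm higher than a seated one.
- cage_cube: Bystander, loose: black open cube frame for optics, 50 mm each way, 150 g; origin at the centre of its underside. Not part of the job.
- post_stand: Bystander, loose: steel post in a black holder on a round aluminium foot (44 mm across), 80 mm tall; origin at the centre of its underside; stands between the housings. Not part of the job.
- brass_block: Bystander, loose: small brass connector block 58 x 26 mm, 22 mm tall; origin at the centre of its underside; lies between the housings. Not part of the job.
- cap_screw: Bystander, loose: steel cap screw standing on its head, 15 mm across, 33 mm tall; origin at the centre of its underside; stands between the housings. Not part of the job.
- collar: Bystander, loose: black post collar ring lying flat, 36 mm across, 14 mm tall; origin at the centre of its underside. Not part of the job.
- screwdriver: Bystander, loose: screwdriver with a red handle lying on the table; local x runs along it, handle to -x. Not part of the job.
- coupler: Bystander, loose: steel and brass coaxial coupler standing upright, 18 mm across, 40 mm tall; origin at the centre of its underside. Not part of the job.

How it is judged (in metres and radians):
On the way, in this order (a step that is already met when the one before it is completed fails the run):
1. a light press near its edge makes the unseated cover rock (tilts more than 0.05 rad under the finger) (((angle between cover_a's own z axis and vertical above 0.05 rad and contact force between the fingers and cover_a above 0.15 N) or (angle between cover_b's own z axis and vertical above 0.05 rad and contact force between the fingers and cover_b above 0.15 N) or (angle between cover_c's own z axis and vertical above 0.05 rad and contact force between the fingers and cover_c above 0.15 N) or (angle between cover_d's own z axis and vertical above 0.05 rad and contact force between the fingers and cover_d above 0.15 N))), for 0.1 s.
2. that cover is pressed home: all four covers are down on their ledges and level (z of cover_a in the frame of amp_1 between 0.047 and 0.0514 m and angle between each of cover_a, cover_b, cover_c, cover_d's own z axis and vertical below 0.025 rad and z of cover_b in the frame of amp_1 between 0.047 and 0.0514 m and z of cover_c in the frame of amp_2 between 0.047 and 0.0514 m and z of cover_d in the frame of amp_2 between 0.047 and 0.0514 m), for 0.2 s.
At the end, for the whole second after the job is handed in: All four covers rest level (within 0.025 rad) on their ledges, tops 50 mm above the table (not more than 1.4 mm higher), at rest and untouched, in their bays (all of step 2 and linear speed of each of cover_a, cover_b, cover_c, cover_d below 0.02 m/s).
It fails at once if a cover is lifted or pried more than 10 mm above its seated height, or tipped by more than 0.3 rad (z of any of cover_a, cover_b in the frame of amp_1 above 0.06 m or angle between any of cover_a, cover_b, cover_c, cover_d's own z axis and vertical above 0.3 rad or z of any of cover_c, cover_d in the frame of amp_2 above 0.06 m).
It fails at once if a cover is pressed with more than 60 N (contact force between the fingers and cover_a above 60 N or contact force between the fingers and cover_b above 60 N or contact force between the fingers and cover_c above 60 N or contact force between the fingers and cover_d above 60 N).
It fails at once if a bystander is moved by more than 20 mm (distance of any of cage_cube, post_stand, brass_block, cap_screw, collar, screwdriver, coupler from where it was at the start of the episode above 0.02 m).
It also fails if it takes over 58 s, if anything falls off the work surface, if the arm or the gripper's body presses on something with over 40 N, if the wrist force passes 120 N, or if a joint passes its speed limit or range.

## Working session

There is one attempt and no reset: what is moved stays moved. The work goes in short steps, each a Python script; the robot and the scene stay as the last script left them, time stands still between calls to the robot, and variables do not carry over. Pictures are saved under pics/ and viewed, and the job is handed in when it is done.

```bash
ls; mkdir -p pics
python3 - <<'E'
from station import *
import cv2
o=get_obs();print(o)
for n in("scene","side","wrist"):
    im=get_image(n);cv2.imwrite(f"pics/{n}0.png",im[:,:,::-1]);print(n,get_calibration(n))
    for k in("amp_1","cover_a"):
        for d in regions_of(k,n):print(k,d["score"],d["extent"])
print(get_obs()["t"])
E
```

```text
pics
{'t': 0.0, 'joint_pos': array([ 6.11230641e+01,  1.24765557e+01,  9.25279785e+01, -6.87910765e-04,
        7.51311673e+01, -6.42831891e+00]), 'qvel': array([-0.03012062,  0.03500535,  0.05587685, -0.02267965, -0.02425362,
        0.0674447 ]), 'effort': array([ 5.14452731e-04, -3.96835971e+01, -3.03860128e+01, -2.74280234e-05,
        9.53880313e-03,  1.19416242e-05]), 'tcp_pos': array([238.24824712, 576.9381238 , 229.97500466]), 'ee_rot': array([-1.79985467e+02,  1.34922693e-01,  6.75515774e+01]), 'wrist_force': array([-0.5109394 , -0.96496639,  0.98061616]), 'moment': array([-0.01631021, -0.01290835, -0.01612411]), 'grip_width': 85.33690363303484}
scene {'fx': 487.8441357100394, 'fy': 487.8441357100394, 'cx': 323.1375867000891, 'cy': 199.93670633187838, 'R': array([[-0.77140466,  0.63609379,  0.01787556],
       [ 0.3318847 ,  0.42613398, -0.84158326],
       [-0.54294327, -0.64326862, -0.53983153]]), 't': array([ 418.86505516, -106.13881636, 1648.51525411])}
amp_1 0.97 [276.1, 194.3, 67.9, 42.0]
amp_1 0.93 [364.0, 249.5, 75.3, 65.2]
amp_1 0.68 [289.9, 181.1, 26.9, 16.2]
cover
[... 627 characters left out ...]
cover_a 0.81 [294.3, 175.7, 26.0, 16.2]
cover_a 0.8 [319.3, 169.1, 22.6, 14.5]
cover_a 0.72 [351.7, 239.6, 30.6, 22.1]
wrist {'fx': 309.70691628693146, 'fy': 309.70691628693146, 'cx': 326.68877634785633, 'cy': 196.31990728530192, 'mount': array([[ 9.99999060e-01, -5.12260106e-04,  1.27151958e-03,
        -1.55354529e-01],
       [ 8.05912597e-05,  9.47919857e-01,  3.18508931e-01,
        -8.24524583e+01],
       [-1.36845808e-03, -3.18508529e-01,  9.47919007e-01,
        -1.42658817e+02],
       [ 0.00000000e+00,  0.00000000e+00,  0.00000000e+00,
         1.00000000e+00]])}
amp_1 0.68 [82.0, 372.4, 28.0, 20.2]
amp_1 0.67 [190.2, 376.3, 34.6, 47.4]
cover_a 0.68 [182.1, 383.8, 30.1, 29.2]
0.45
```

View pics/scene0.png

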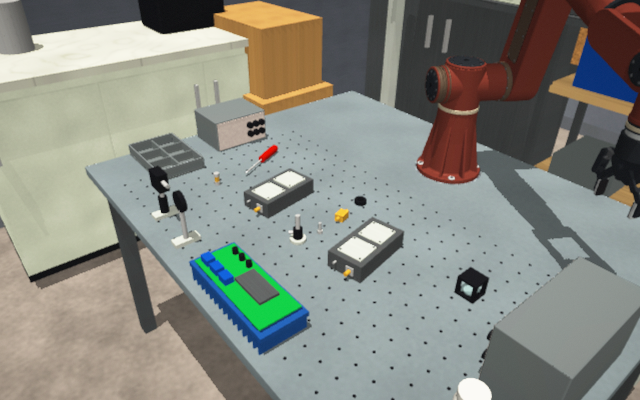

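View pics/side0.png

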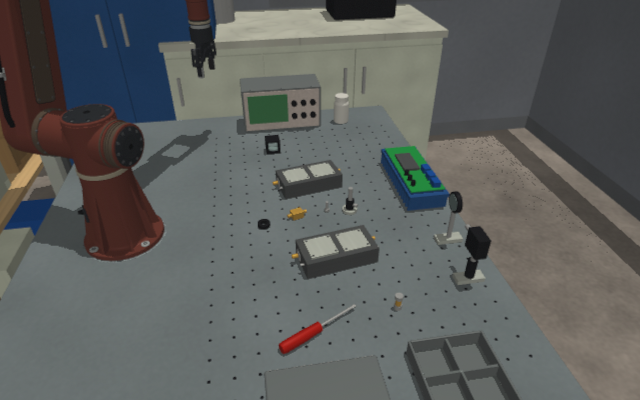

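View pics/wrist0.png

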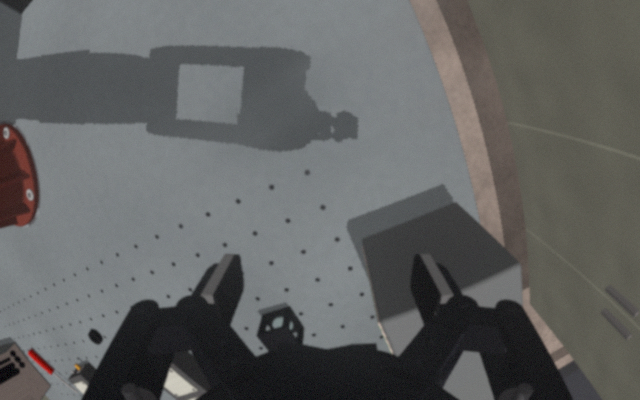

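The pictures show amp_1 in scene at (366,248) and side at (309,178), and amp_2 in scene at (278,191) and side at (337,250). Both have light covers. I'll back-project the cover regions to z=50 from both cameras.

```bash
cat > h.py <<'E'
from station import *
import numpy as np, cv2
def ray(n,p,z):
    c=get_calibration(n);d=np.array([(p[0]-c['cx'])/c['fx'],(p[1]-c['cy'])/c['fy'],1.])
    o=-c['R'].T@c['t'];d=c['R'].T@d;return o+d*(z-o[2])/d[2]
def wray(p,z,pos,rot):
    from scipy.spatial.transform import Rotation as Ro
    c=get_calibration("wrist");u=np.array([p[0]-c['cx'],p[1]-c['cy']])/c['fx'];th=np.hypot(*u)
    d=np.array([*(u/max(th,1e-9)*np.sin(th)),np.cos(th)]);M=c['mount'];R=Ro.from_euler('xyz',rot,degrees=True).as_matrix()
    o=R@M[:3,3]+pos;d=R@M[:3,:3]@d;return o+d*(z-o[2])/d[2]
E
python3 - <<'E'
from h import *
for n in("scene","side"):
    get_image(n)
    for d in regions_of("cover_a",n):
        m=d["region"].astype(np.uint8);cs,_=cv2.findContours(m,0,2)
        c=max(cs,key=cv2.contourArea);P=np.array([ray(n,p[0],50)[:2] for p in c],np.float32)
        r=cv2.minAreaRect(P);print(n,d["score"],d["extent"][:2],np.round(r[0]),np.round(r[1]),round(r[2],1))
    for k in("post_stand","brass_block","cap_screw","collar","cage_cube","coupler","screwdriver"):
        L=spot_in(k,n)
        if L:
            e=L[0]["extent"];print(n,k,L[0]["score"],e[:2],np.round(ray(n,(e[0],e[1]+e[3]/2),0)))
print(get_obs()["t"])
E
```

```text
scene 0.83 [357.0, 248.7] [579. 172.] [74. 75.] 10.4
scene 0.78 [268.1, 191.5] [ 597. -187.] [72. 72.] 10.8
scene 0.65 [288.4, 181.4] [ 512. -202.] [75. 76.] 7.4
scene 0.61 [377.2, 232.9] [495. 156.] [72. 72.] 13.0
scene post_stand 0.84 [297.4, 229.0] [640.  11.   0.]
scene brass_block 0.64 [341.2, 215.1] [489.  14.   0.]
scene cap_screw 0.56 [320.5, 227.9] [562.  12.   0.]
scene collar 0.56 [360.4, 200.2] [388. -14.   0.]
scene cage_cube 0.96 [470.0, 285.2] [465. 434.   0.]
scene coupler 0.51 [219.7, 178.2] [ 655. -377.    0.]
scene screwdriver 0.75 [270.3, 153.6] [ 439. -412.    0.]
side 0.88 [321.2, 246.2] [ 515. -197.] [74. 77.] 9.5
side 0.64 [320.8, 172.1] [580. 172.] [72. 73.] 11.5
side 0.6 [351.4, 240.8] [ 598. -185.] [73. 76.] 9.5
side 0.59 [295.8, 175.2] [495. 155.] [70. 71.] 12.3
side post_stand 0.46 [351.3, 201.5] [637. -15.   0.]
side brass_block 0.6 [297.8, 213.5] [481.   3.   0.]
side cap_screw 0.49 [264.2, 226.8] [380. -52.   0.]
side collar 0.45 [264.9, 224.9] [383. -31.   0.]
side cage_cube 0.78 [273.6, 145.1] [443. 373.   0.]
side coupler 0.43 [399.2, 303.1] [ 662. -391.    0.]
side screwdriver 0.67 [316.1, 329.4] [ 458. -470.    0.]
1.35
```

Both cameras agree to within a few mm, and the spacing is about 86 mm as given. The two views of cover_c disagree by about 5 mm in the direction you'd expect if it sat high, so I'll probe that one first.

```bash
cat >> h.py <<'E'
C=dict(a=(495,155.5),b=(579.5,172),c=(513.5,-199.5),d=(597.5,-186));YAW=dict(a=11,b=11,c=9,d=9)
def off(k,dx,dy):
    t=np.radians(YAW[k]);return np.array(C[k])+np.array([np.cos(t)*dx-np.sin(t)*dy,np.sin(t)*dx+np.cos(t)*dy])
def F(n=5):
    f=[]
    for _ in range(n): f.append(get_obs()["wrist_force"]);wait(0.01)
    return np.mean(f,0)
def press(xy,z0,zmin,fmax,step=0.4):
    b=F(8);z=z0;log=[]
    while z>zmin:
        z-=step;move_l([*xy,z],speed=15);wait(0.03)
        o=get_obs();f=(F(4)-b)[2];log.append((round(z,2),round(o["tcp_pos"][2],2),round(f,2)))
        if f>fmax:break
    return log
E
python3 - <<'E'
from h import *
grip(0)
p=off('c',0,24)
for y in (99,-81,9):
    q=solve_ik([*p,120],[180,0,y]);print(y,q)
goto([*p,120],[180,0,9])
wait(.2)
o=get_obs();print(o["t"],o["tcp_pos"],o["ee_rot"],o["grip_width"],o["wrist_force"])
cv2.imwrite("pics/w1.png",get_image("wrist")[:,:,::-1]);cv2.imwrite("pics/s1.png",get_image("side")[:,:,::-1])
for d in regions_of("cover_a","wrist"):
    m=d["region"].astype(np.uint8);cs,_=cv2.findContours(m,0,2)
    c=max(cs,key=cv2.contourArea);P=np.array([wray(p[0],50,o["tcp_pos"],o["ee_rot"])[:2] for p in c],np.float32)
    r=cv2.minAreaRect(P);print(d["score"],d["extent"],np.round(r[0]),np.round(r[1]),round(r[2],1))
E
```

```text
99 [ -26.4869315     9.21256444  109.09700949    0.           61.69042607
 -125.4869315 ]
-81 [-2.64869315e+01  9.21256444e+00  1.09097009e+02 -2.54444375e-14
  6.16904261e+01  5.45130685e+01]
9 [-2.64869315e+01  9.21256444e+00  1.09097009e+02 -2.54444375e-14
  6.16904261e+01 -3.54869315e+01]
5.1583 [ 509.98244246 -175.32939394  120.0708841 ] [ 1.79999341e+02 -7.78157798e-03  9.05024318e+00] 0.3004521219293655 [ 0.09692897 -0.3639511   0.2201357 ]
0.91 [434.7, 229.5, 88.6, 85.0] [ 598. -182.] [72. 71.] 10.1
0.68 [326.8, 232.2, 93.0, 88.7] [ 514. -196.] [71. 73.] 10.0
```

View pics/w1.png

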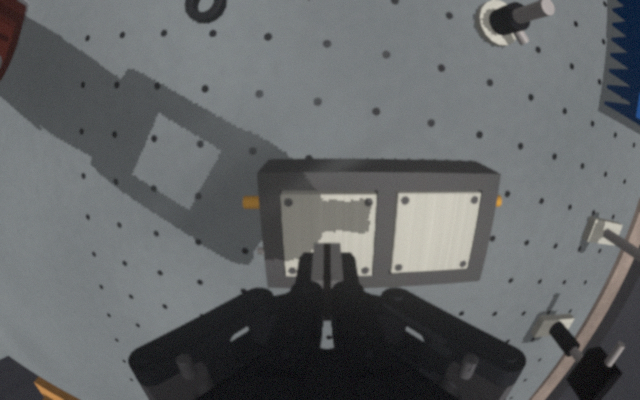

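View pics/s1.png

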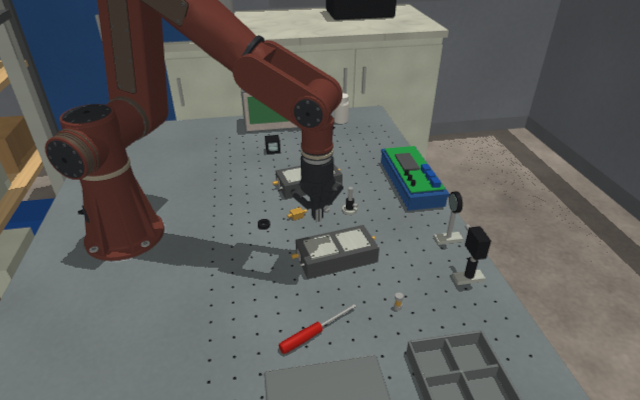

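The wrist view shows both covers ((330,235) and (435,232)) and the shut fingers at (327,250), narrow along tool x. So I'll offset along local x, toward the outer edge.

```bash
sed -i 's/c=(513.5,-199.5),d=(597.5,-186)/c=(513.7,-198.5),d=(597.7,-184.7)/' h.py
python3 - <<'E'
from h import *
p=off('c',-24,0)
move_l([*p,120],speed=100);move_l([*p,58],speed=80);wait(.2)
L=press(p,57,47.5,2.5)
for l in L[-14:]:print(l)
wait(.3);print(get_obs()["t"],F())
cv2.imwrite("pics/w2.png",get_image("wrist")[:,:,::-1])
E
```

```text
(56.6, np.float64(56.55), np.float64(-0.7))
(56.2, np.float64(56.17), np.float64(-0.23))
(55.8, np.float64(55.76), np.float64(-0.15))
(55.4, np.float64(55.37), np.float64(-0.06))
(55.0, np.float64(54.95), np.float64(0.08))
(54.6, np.float64(54.57), np.float64(-0.01))
(54.2, np.float64(54.17), np.float64(0.1))
(53.8, np.float64(53.75), np.float64(0.13))
(53.4, np.float64(53.37), np.float64(-0.07))
(53.0, np.float64(53.07), np.float64(-0.13))
(52.6, np.float64(52.69), np.float64(1.09))
(52.2, np.float64(52.24), np.float64(2.08))
(51.8, np.float64(51.78), np.float64(2.66))
11.4 [-2.34129699 -0.51293747  2.81258744]
```

View pics/w2.png

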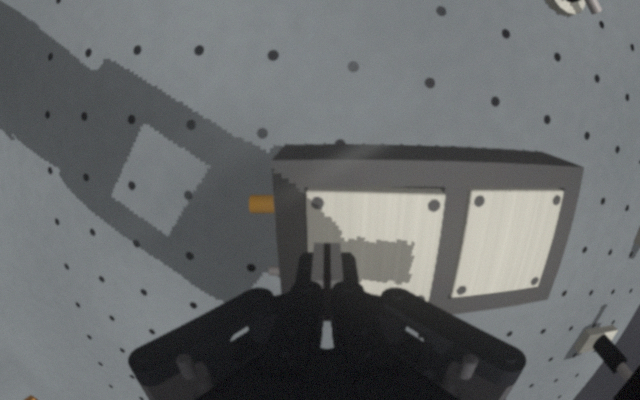

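Contact came at about 53 mm and it gives softly, and the cover looks proud in the picture (305-445, 190-300), so cover_c looks like the unseated one. I'll keep pressing lightly until it goes solid.

Run:
```python
from h import *
p=off('c',-24,0);z=51.8;log=[]
while z>48.5:
    z-=.3;move_l([*p,z],speed=15);wait(.04);o=get_obs();f=F(4)[2];log.append((round(z,2),round(o["tcp_pos"][2],2),round(f,2)))
    if f>6:break
print(*log,sep="\n");wait(.3);print(get_obs()["t"],F())
cv2.imwrite("pics/w3.png",get_image("wrist")[:,:,::-1])
```

```text
(51.5, np.float64(51.57), np.float64(3.42))
(51.2, np.float64(51.5), np.float64(4.66))
(50.9, np.float64(51.45), np.float64(6.55))
12.7667 [-3.58209182 -0.10558947  6.31553971]
```

View pics/w3.png

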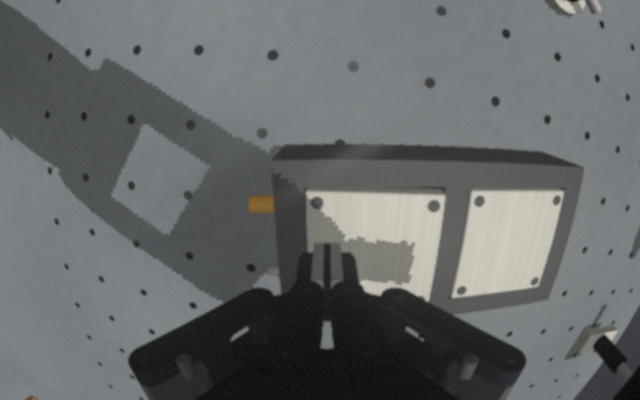

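It gave from 53 to 51.5 mm and then went solid, which is 1.5 mm above a seated top, so cover_c is the rocking one. Now I'll press it on the middle.

Run:
```python
from h import *
p=off('c',-24,0);m=off('c',0,0)
move_l([*p,62],speed=40);move_l([*m,62],speed=60);move_l([*m,55],speed=40);wait(.2)
L=press(m,55,43,24,.4)
print(*L,sep="\n");print(get_obs()["t"],F())
cv2.imwrite("pics/w4.png",get_image("wrist")[:,:,::-1])
```

```text
(54.6, np.float64(54.64), np.float64(0.35))
(54.2, np.float64(54.18), np.float64(0.17))
(53.8, np.float64(53.76), np.float64(0.09))
(53.4, np.float64(53.35), np.float64(0.46))
(53.0, np.float64(53.08), np.float64(0.89))
(52.6, np.float64(53.07), np.float64(4.4))
(52.2, np.float64(53.04), np.float64(7.27))
(51.8, np.float64(52.99), np.float64(9.13))
(51.4, np.float64(52.84), np.float64(10.13))
(51.0, np.float64(52.54), np.float64(10.4))
(50.6, np.float64(52.2), np.float64(10.85))
(50.2, np.float64(51.81), np.float64(11.42))
(49.8, np.float64(51.42), np.float64(11.29))
(49.4, np.float64(51.02), np.float64(11.22))
(49.0, np.float64(50.6), np.float64(11.11))
(48.6, np.float64(50.19), np.float64(11.32))
(48.2, np.float64(50.03), np.float64(12.5))
(47.8, np.float64(50.01), np.float64(14.29))
(47.4, np.float64(50.02), np.float64(17.02))
(47.0, np.float64(50.0), np.float64(19.04))
(46.6, np.float64(50.01), np.float64(21.32))
(46.2, np.float64(49.98), np.float64(23.21))
(45.8, np.float64(49.96), np.float64(25.82))
21.7083 [-9.49174734  4.32327319 25.35367384]
```

View pics/w4.png

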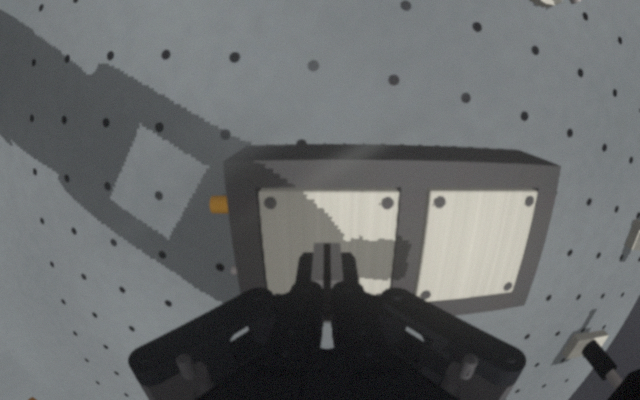

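The cover went down steadily at about 11 N and landed solid at 50.0 mm. I'll check it with a light edge press on c, compare with seated d, then move clear.

Run:
```python
from h import *
m=off('c',0,0);move_l([*m,60],speed=40)
for k,dx in(('c',-24),('d',24)):
    p=off(k,dx,0);move_l([*p,60],speed=80);move_l([*p,52.5],speed=40);wait(.15)
    print(k,*press(p,52,48.5,4,.4),sep="\n");move_l([*p,62],speed=40)
move_l([*p,200],speed=120);move_l([480,-60,260],speed=150);wait(.3);print(get_obs()["t"])
cv2.imwrite("pics/s5.png",get_image("side")[:,:,::-1]);cv2.imwrite("pics/w5.png",get_image("wrist")[:,:,::-1])
```

```text
c
(51.6, np.float64(51.6), np.float64(-0.06))
(51.2, np.float64(51.2), np.float64(-0.67))
(50.8, np.float64(50.78), np.float64(-0.09))
(50.4, np.float64(50.36), np.float64(-0.13))
(50.0, np.float64(50.12), np.float64(0.36))
(49.6, np.float64(50.06), np.float64(5.02))
d
(51.6, np.float64(51.6), np.float64(0.0))
(51.2, np.float64(51.18), np.float64(-0.48))
(50.8, np.float64(50.77), np.float64(-0.08))
(50.4, np.float64(50.35), np.float64(-0.08))
(50.0, np.float64(50.15), np.float64(0.54))
(49.6, np.float64(50.12), np.float64(3.61))
(49.2, np.float64(50.09), np.float64(6.28))
33.7833
```

View pics/s5.png

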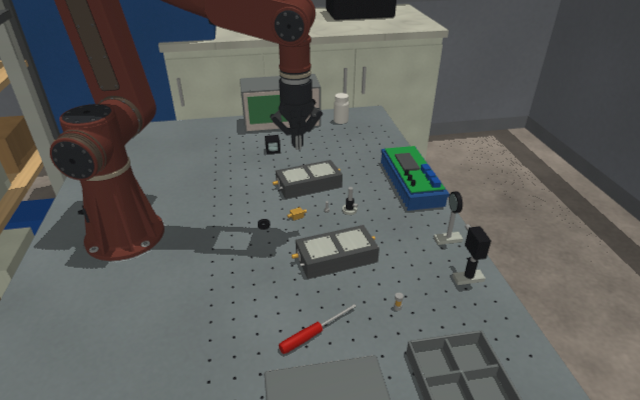

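View pics/w5.png

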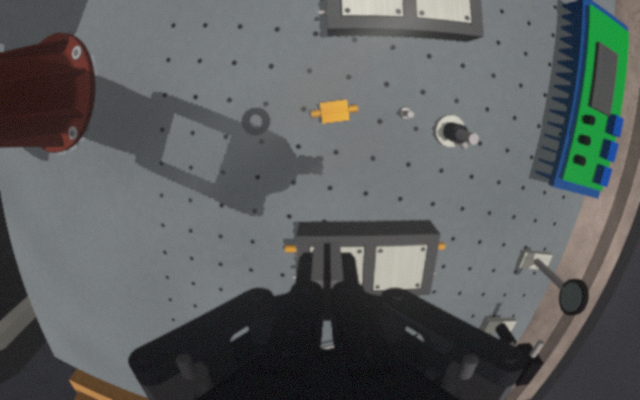

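The side view shows amp_2 at (337,250) with both covers level. The brass block (298,214), post stand (350,205) and collar (264,224) are where they were, and the arm is clear. I'm handing in.

Run:
```python
from station import *
print(sign_off())
```

```text
the job is handed in; nothing more can be done
None
```

The unseated cover was cover_c on amp_2. It is now pressed home, and I handed the job in with the arm clear at about 34 s. `sign_off` gave no verdict.

- **Finding it:** the two cameras disagreed slightly on cover_c's position, as they would if it sat high, so I pressed it first. A light press near its edge made contact at 53 mm. It gave way under about 1–3.5 N and went solid at 51.5 mm. That press peaked at about 6.5 N, a little above the 1–5 N rocking range.
- **Seating it:** I pressed the middle, and it went down steadily at about 11 N by the wrist sensor, a little under the stated 13–16 N. It landed solid at 50.0 mm, and the press peaked at about 26 N.
- **Checks:** a second light edge press on cover_c was solid at 50.1 mm, matching its neighbour cover_d at 50.1 mm.
- **Not checked:**
  - I did not press covers a and b, because only one cover was unseated and c was clearly it.
  - I did not measure the tilt angle directly; I judged the rocking from how far the cover gave under the finger.
- **Bystanders:** they looked unmoved in the last pictures, judged by eye.

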